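# Close up a row of piston pins with the jog stick, then chock it

### The arm

A 6-joint arm with a two-finger parallel gripper is mounted at the origin on the work surface. World frame = base frame: x ahead of the robot, y to its left, z up, the work surface at z = 0. Lengths are in m, angles in rad, forces in N, time in s.
With the tool pointing down it reaches from about 0.3 to 0.875 m from the base axis. Payload 6.4 kg.
Tool frame: the origin (TCP) lies at the very end of the fingers, on their centre line; the grasp point (between the pads) lies 19 mm behind it; z points along the fingers, y is the line along which they close (so a half turn about z gives the same grasp; the last joint's range is limited). The gripper opens to 85 mm and grips with 20 to 120 N. Pads are 22 mm wide; open, the fingers measure 114 mm over their backs; the gripper's body (76 mm by 85 mm) begins 54 mm behind the grasp point. The pads swing forward as they close: fully open they stand 13 mm farther back than shut.
Start: joints at [1.026, 0.181, 1.607, -0, 1.354, -0.206], TCP at [0.191, 0.542, 0.231] pointing down, gripper open.
Joint ranges: [-2.99, 2.99], [-0.89, 2.07], [0.3, 2.58], [-1.14, 4.28], [0, 2.63], [-3.12, 3.12]. Speed limits (rad/s): [2.57, 2.57, 3.01, 3.14, 3.14, 3.14].

### API

Orientations are given as a unit quaternion [w, x, y, z].
In Python, from bench import ctrl, camera, calibration, order, outline_of gives the robot as it stands.
- The arm moves only by the tool move_arm, never from a script. Its argument "series" is a list that holds one entry, the list of rows, each a list of 5 numbers: the opening, from 0 (shut) to 1 (fully open), then the shift along the tool's x, y, z in mm, then the turn about the tool's z in rad. A call has exactly 10 rows; each row is the pose to reach, as a shift and turn from the pose commanded when the call began, along the tool's axes at that moment; what a row does not reach only later rows make up. A row lasts 1/12 s, in which the tool goes at most 41.7 mm and 7.16 degrees, less where a joint would pass 70% of its speed; a pose out of reach is approached as far as the arm can. A call with a gripper value outside its range is refused whole. The fingers move at their own pace and stop on an object; the grip force is fixed at half the most. Time passes only in rows, so rows that repeat a pose let the fingers close, or fill a call up. It gives the time, the measured TCP pose, the force, the opening and the grip force at its end, in the units of the state.
- ctrl.get_obs(): the state, without advancing time (a new reading comes with each control period).
- camera(name): name is "scene" or "top" or "wrist"; returns (picture, depth): 400x640x3 uint8, blue, green, red; 400x640 float32, m along the optical axis (not along the pixel's ray), 0 where there is no reading.
- calibration(name): a dict with "intrinsics" (3x3 intrinsics, pixels), "rvec" (rotation vector, rad) and "tvec" (3), from world to camera coordinates, as OpenCV has them. Camera axes: x right, y down, z forward; pixel columns grow to the right and rows downward; lengths in m; the calibration is good to about 2 mm. A picture is of the moment at which its call begins: read the wrist's pose just before it. calibration takes no time and is no camera call; for the wrist camera it gives the pose at the moment of the call.
- order.hand_in(): hands the job in; it is judged then, once.
Trained networks look in the newest picture that a camera, given by its name, has taken for a name from the list of things; names that differ only in an ending like _2 or _b are one class to them, and where a whole thing is asked for, a point or a joint stands for the part that bears it (a point fixed in the world has none). Each returns a list of dicts, best first, with "conf" (0 to 1); they miss things now and then, are a little off and sometimes report something else, mostly with a low value. They report only what shows in the picture. A call takes as long as a camera call. They do not tell look-alikes from the thing itself.
- outline_of(target, camera): "region" (400x640 bool, what is visible of it) and "bbox" ([centre column, centre row, width, height] in pixels, round what is visible of it).
The state is a dict: "time_s": time; "q": joint angles; "dq": joint speeds; "joint_efforts": joint torques, N m; "eef_pos": TCP position; "eef_rot": TCP orientation; "wrist_force": force on the tool from outside, world axes, zero at the start; "torque": the same for the moment, N m; "opening": opening from 0.0 (shut) to 1.0 (fully open); "grasp_force": force on a finger pad.
Only numpy, scipy, OpenCV 4.12 (cv2) and the standard library are available. Lean on these libraries where they do the work, as an engineer would, in place of code of your own. Each camera call takes 0.05 s, during which the arm holds its last target. There are 200 camera calls.

### The job

Tilt the jog stick towards the green arrow so that the ram pushes the four piston pins together and presses the row against the fence with roughly 8 N; hold that steady press for two seconds, then let the stick spring back to centre. Then stand the orange chock flat on the lane behind the last pin, sloping face touching it and square to the lane, so the closed row cannot roll away from the fence. Never squeeze the row hard (over 25 N), and leave the other things on the bench where they are.

Things in the scene. Friction and masses are not known exactly. Their poses are not given: they have to be found in the camera images.
- lane: Fixed blue lane, 400 x 100 mm, grey ram housing at one end, dark fence at the other. Origin: underside, centre line. +x is the push direction, ram to fence; z up. Lane floor 12 mm up; rails 80 mm apart inside, tops 22 mm up. Fence face at x = 160 mm, top 52 mm up. Housing x = -200 to -100 mm, 68 mm high (fitting on it 94 mm).
- ram: Steel rod sliding along lane x with a sprung yellow/black nose (60 wide, 26 tall, gives about 1 mm per N). Origin on the rod's axis, at lane x = -72 mm with the stick centred; axes as the lane's. Moves +160 mm per rad of stick_side, retracts as the stick centres. Nose face 32 to 52 mm ahead of the origin: it is screwed in or out differently each time, so the press must be felt.
- console: Fixed grey box 105 x 105 x 52 mm with the jog stick on top. Origin: centre of underside; z up. A green arrow on its top points along +y, the direction of tilt that drives the ram forward. The stick's pivot is 55 mm above the origin.
- knob (a point): Centre of the jog stick's black ball knob, 36 mm in diameter, 120 mm from the pivot along the stick (a 10 mm rod). Pinched by fingers that close along console x, the ball turns between them as the stick tilts.
- stick_side (a joint): Side tilt of the jog stick, rad: 0 centred, positive towards console +y (green arrow), range -0.15 to 0.65. Centring spring 0.8 N m per rad (3.3 N at the knob at 0.5 rad). Each newton of nose force adds 1.33 N across the stick at the knob. The row is closed and pressed somewhere between 0.35 and 0.6 rad.
- stick_fore (a joint): Tilt of the stick across that, rad: positive towards console +x, range -0.3 to 0.3, same spring, drives nothing.
- chock: Loose orange wedge, 44 long (x) x 56 wide (y) x 26 mm high, 160 g, with a black upright grip block (22 x 26 mm, up to 68 mm high). Origin: underside, z up. The sloping face, 60 degrees from the floor, looks along +x, its toe 22 mm ahead of the origin; it touches a pin on the same floor whose axis is 30.7 mm ahead of the origin.
- chock_grip (a point): Point in the black grip block, 48 mm above the chock's underside and 5 mm behind its origin; fingers close on the 26 mm width along the chock's y.
- pin1_center (a point): Centre of loose steel piston pin 1 of 4 (1 nearest the fence, 4 nearest the ram): a cylinder of 30 mm diameter and 70 mm length, 220 g, lying across the lane, its axis 27 mm above the bench.
- pin2_center (a point): Centre of loose steel piston pin 2 of 4 (1 nearest the fence, 4 nearest the ram): a cylinder of 30 mm diameter and 70 mm length, 220 g, lying across the lane, its axis 27 mm above the bench.
- pin3_center (a point): Centre of loose steel piston pin 3 of 4 (1 nearest the fence, 4 nearest the ram): a cylinder of 30 mm diameter and 70 mm length, 220 g, lying across the lane, its axis 27 mm above the bench.
- pin4_center (a point): Centre of loose steel piston pin 4 of 4 (1 nearest the fence, 4 nearest the ram): a cylinder of 30 mm diameter and 70 mm length, 220 g, lying across the lane, its axis 27 mm above the bench.
- pin1: The same pin 1 as a body. Origin on its surface, 15 mm from the axis, turning as it rolls (use the centre); its y is its own axis.
- pin2: The same pin 2 as a body. Origin on its surface, 15 mm from the axis, turning as it rolls (use the centre); its y is its own axis.
- pin3: The same pin 3 as a body. Origin on its surface, 15 mm from the axis, turning as it rolls (use the centre); its y is its own axis.
- pin4: The same pin 4 as a body. Origin on its surface, 15 mm from the axis, turning as it rolls (use the centre); its y is its own axis.
- spare_pin: Spare piston pin, standing on end, 30 mm diameter, 70 mm high; not to be disturbed.
- oil: Oil bottle, 52 mm diameter, 130 mm high; not to be disturbed.
- wrench: Steel wrench lying flat; not to be disturbed.
- screwdriver: Screwdriver lying flat; not to be disturbed.
- piston: Aluminium piston, 72 mm diameter, 58 mm high; not to be disturbed.
- mug: Blue mug, 76 mm diameter, 85 mm high; not to be disturbed.
Things that resemble listed ones, but are neither listed nor needed, are in the scene too. Leave any purple or red look-alike of the pin4 alone.

How it is judged:
On the way, in this order (a step that is already met when the one before it is completed fails the run):
1. the stick is held tilted towards the arrow and the ram's nose presses the closed row against the fence with 4 to 15 N for 1.5 s (value of joint stick_side above 0.25 rad and contact force between ram and pin4 between 4 and 15 N and x of pin1_center in the frame of lane above 0.1415 m and horizontal distance between pin1_center and pin2_center below 0.0335 m and horizontal distance between pin2_center and pin3_center below 0.0335 m and horizontal distance between pin3_center and pin4_center below 0.0335 m), for 1.5 s.
2. the stick is released and back at centre (value of joint stick_side between -0.06 and 0.06 rad and value of joint stick_fore between -0.06 and 0.06 rad), for 0.2 s.
At the end, for the whole second after the job is handed in: Stick centred (0.06 rad). First pin within 3.5 mm of the fence, gaps between pins under 3.5 mm. Chock flat on the lane floor (3 mm, 0.08 rad), square to the lane (0.17 rad), within 20 mm of the last pin's middle, slope within about 4 mm of touching it. Chock and pins at rest (all of step 2 and horizontal distance between pin1_center and pin2_center below 0.0335 m and horizontal distance between pin2_center and pin3_center below 0.0335 m and horizontal distance between pin3_center and pin4_center below 0.0335 m and x of pin1_center in the frame of lane above 0.1415 m and x of pin4_center in the frame of chock between 0.0265 and 0.0345 m and y of pin4_center in the frame of chock between -0.02 and 0.02 m and angle between the y axis of chock and the y axis of lane, either way round below 0.17 rad and angle between chock's own z axis and vertical below 0.08 rad and z of chock in the frame of lane between 0.009 and 0.015 m and linear speed of each of chock, pin1, pin2, pin3, pin4 below 0.01 m/s).
It fails at once if the row is squeezed with more than 25 N (contact force between ram and pin4 above 25 N).
It fails at once if another thing on the bench is disturbed (moved more than 30 mm) (distance of any of spare_pin, oil, wrench, screwdriver, piston, mug from where it was at the start of the episode above 0.03 m).
It also fails if it takes over 72 s, if anything falls off the work surface, if the arm or the gripper's body presses on something with over 40 N, if the wrist force passes 120 N, or if a joint passes its speed limit or range.

## Working session

There is one attempt and no reset: what is moved stays moved. The work goes in short steps, Python scripts to look and compute and a tool call to move; the robot and the scene stay as the last step left them, time stands still between calls to the robot, and variables do not carry over. Pictures are saved under pics/ and viewed, at most 10 in all, crops included, and the job is handed in when it is done.

Besides the shell and the picture viewer there is one more tool, called after "Request:" in YAML: its name, and indented under it one key for each argument. move_arm: Moves the arm, as the interface text tells. Its arguments: {"type":"object","properties":{"series":{"type":"array","items":{"type":"array","items":{"type":"array","items":{"type":"number"}}}}},"required":["series"]}

```bash
mkdir -p pics; ls; cat > h.py <<'E'
import numpy as np, cv2
from scipy.spatial.transform import Rotation as R
from bench import ctrl, camera, calibration, order, outline_of
def cal(n):
    c=calibration(n); return np.array(c["intrinsics"]),R.from_rotvec(np.ravel(c["rvec"])).as_matrix(),np.ravel(c["tvec"])
def cloud(d,c):
    K,Rm,t=c; v,u=np.mgrid[:d.shape[0],:d.shape[1]]
    p=np.stack([(u-K[0,2])/K[0,0]*d,(v-K[1,2])/K[1,1]*d,d],-1)
    w=(p-t)@Rm; w[d<=0]=np.nan; return w
def proj(P,c):
    K,Rm,t=c; p=(Rm@np.asarray(P,float)+t); q=K@p; return q[:2]/q[2]
E
python3 - <<'E'
from h import *
o=ctrl.get_obs(); print({k:np.round(v,3) for k,v in o.items()})
for n in("top","scene"):
    im,d=camera(n); cv2.imwrite(f"pics/{n}0.png",im); np.savez(f"{n}0.npz",im=im,d=d)
    w=cloud(d,cal(n))
    for t in("lane","console","knob","chock","chock_grip","ram","pin4","pin1","spare_pin"):
        for r in outline_of(t,n)[:5]:
            m=r["region"]; p=w[m]; p=p[~np.isnan(p[:,0])]
            print(n,t,round(r["conf"],2),np.round(r["bbox"]),np.round(np.median(p,0),3) if len(p) else None, np.round(np.nanpercentile(p[:,2],95),3) if len(p) else None)
E
```

```text
pics
{'time_s': np.float64(0.0), 'q': array([ 1.026,  0.182,  1.608, -0.   ,  1.354, -0.206]), 'dq': array([-0.001, -0.001,  0.   , -0.002, -0.001, -0.001]), 'joint_efforts': array([ 1.0000e-03, -4.4488e+01, -3.5133e+01, -0.0000e+00,  9.0000e-03,
       -0.0000e+00]), 'eef_pos': array([0.191, 0.542, 0.23 ]), 'eef_rot': array([-0.   ,  0.169,  0.986, -0.001]), 'wrist_force': array([ 0.006, -0.627,  0.397]), 'torque': array([0.05 , 0.026, 0.021]), 'grasp_force': np.float64(0.0), 'opening': np.float64(0.996)}
top lane 0.72 [338. 196. 136.  44.] [ 0.627 -0.093  0.025] 0.072
top lane 0.35 [371. 264.  40.  38.] [ 0.435 -0.141  0.056] 0.188
top console 0.86 [371. 262.  38.  38.] [ 0.437 -0.14   0.056] 0.189
top console 0.73 [330. 195.  12.  26.] [ 0.633 -0.02   0.039] 0.046
top console 0.49 [338. 196. 135.  42.] [ 0.627 -0.089  0.025] 0.072
top knob 0.45 [337. 196. 134.  40.] [ 0.625 -0.092  0.025] 0.072
top chock 0.59 [254. 256.  20.  19.] [0.458 0.208 0.024] 0.071
top chock 0.53 [317. 193.   7.  26.] [0.64  0.022 0.039] 0.046
top chock_grip 0.59 [253. 258.  20.  20.] [0.455 0.207 0.025] 0
[... 1771 characters left out ...]
28. 237.  21.  19.] [0.658 0.025 0.039] 0.044
scene pin4 0.58 [360. 243.  22.  22.] [0.66 0.1  0.04] 0.044
scene pin4 0.55 [344. 239.  22.  27.] [0.657 0.062 0.039] 0.044
scene pin1 0.84 [316. 232.  19.  21.] [ 0.652 -0.015  0.04 ] 0.044
scene pin1 0.76 [316. 274.  31.  21.] [0.779 0.02  0.026] 0.032
scene pin1 0.7 [328. 237.  21.  19.] [0.658 0.025 0.039] 0.044
scene pin1 0.58 [360. 243.  22.  22.] [0.66 0.1  0.04] 0.044
scene pin1 0.55 [344. 239.  22.  27.] [0.657 0.062 0.039] 0.044
scene spare_pin 0.7 [289. 170.  41.  70.] [ 0.465 -0.14   0.055] 0.181
scene spare_pin 0.5 [290. 228.  32.  18.] [ 0.64  -0.075  0.039] 0.047
scene spare_pin 0.49 [341. 198.  13.  26.] [0.476 0.012 0.044] 0.072
```

```bash
python3 - <<'E'
from h import *
t=cv2.imread("pics/top0.png"); c=t[130:300,230:420]; cv2.imwrite("pics/topc.png",cv2.resize(c,None,fx=3.5,fy=3.5,interpolation=cv2.INTER_CUBIC))
t=cv2.imread("pics/scene0.png"); c=t[110:310,220:450]; cv2.imwrite("pics/scenec.png",cv2.resize(c,None,fx=3,fy=3,interpolation=cv2.INTER_CUBIC))
E
```

```text
(no output)
```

View pics/topc.png

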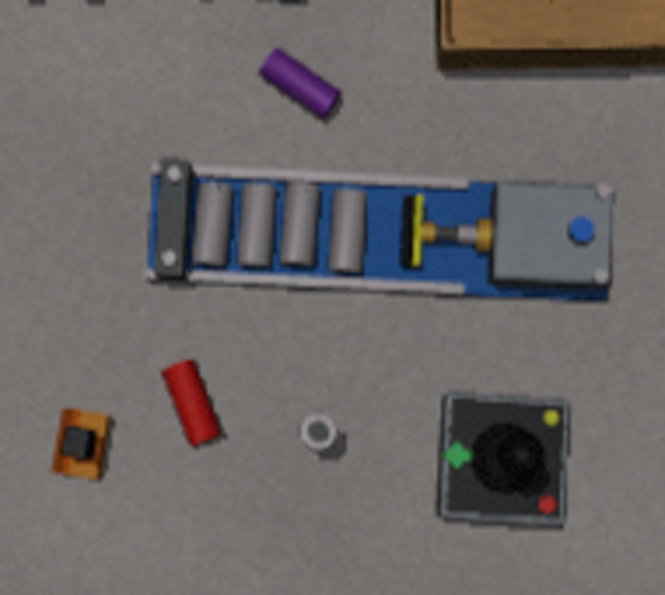

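View pics/scenec.png

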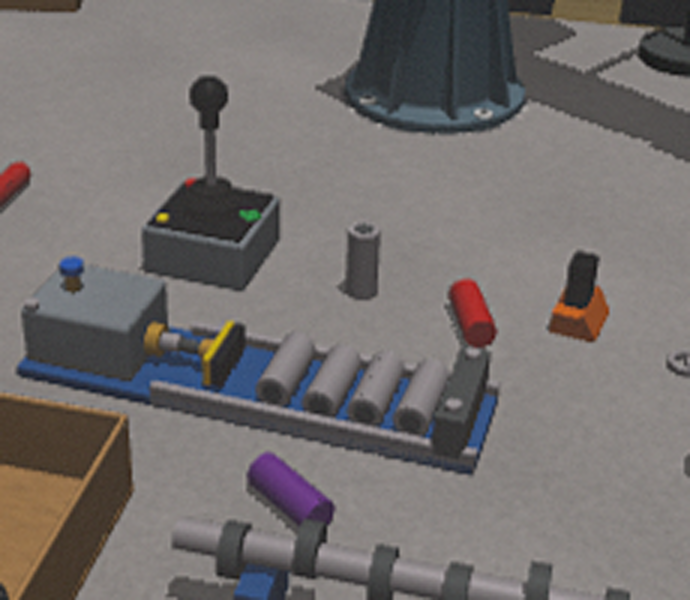

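The top view shows four grey pins in the blue lane (the lookalikes are red at px 284,245 and purple at 316,155, both outside the lane). The ram nose is at 349,195, the green arrow at 361,260 pointing left (world +y), the orange chock at 254,257 and the spare pin at 321,254. pin4 is the grey pin nearest the nose, at 330,196. Next I'll measure the geometry.

```bash
python3 - <<'E'
from h import *
d=np.load("top0.npz")["d"]; w=cloud(d,cal("top")); im=np.load("top0.npz")["im"]
K,Rm,t=cal("top"); print("campos",np.round(-Rm.T@t,3))
def rect(m,nm):
    p=w[m][:,:2].astype(np.float32); p=p[~np.isnan(p[:,0])]
    (c,s,a)=cv2.minAreaRect(p*1000); print(nm,len(p),np.round(c),np.round(s),round(a,1),"z",np.round(np.nanmedian(w[m][:,2]),4))
X,Y,Z=w[...,0],w[...,1],w[...,2]
con=(X>.36)&(X<.52)&(Y>-.22)&(Y<-.06)
rect(con&(Z>.04)&(Z<.062),"console"); rect(con&(Z>.15),"knob")
q=w[con&(Z>.15)]; print(np.round(np.nanmean(q,0),4), np.round(np.nanmax(q,0),4))
ln=(X>.54)&(X<.72)&(Y>-.3)&(Y<.2)
rect(ln&(Z>.06)&(Z<.075),"housing"); rect(ln&(Y>.1)&(Z>.046)&(Z<.058),"fence"); rect(ln&(Z>.006),"lane all")
for y0 in(.1,.058,.022,-.02): rect(ln&(abs(Y-y0)<.022)&(Z>.034)&(Z<.0455),f"pin{y0}")
rect(ln&(abs(Y+.065)<.03)&(Z>.03)&(Z<.06),"nose")
ck=(X>.41)&(X<.51)&(Y>.165)&(Y<.26)
rect(ck&(Z>.006),"chock"); rect(ck&(Z>.055),"grip"); 
for lo,hi in((.004,.012),(.012,.02),(.02,.03)): 
    q=w[ck&(Z>lo)&(Z<hi)]; print(lo,len(q),np.round(q.mean(0),4) if len(q) else 0)
hsv=cv2.cvtColor(im,cv2.COLOR_BGR2HSV)
g=con&(hsv[...,0]>45)&(hsv[...,0]<85)&(hsv[...,1]>120); print("arrow",np.round(np.nanmean(w[g],0),4),g.sum())
E
```

```text
campos [0.412 0.004 1.566]
console 958 [ 438. -147.] [106. 105.] 85.4 z 0.0551
knob 140 [ 438. -146.] [33. 32.] 89.8 z 0.1884
[ 0.4376 -0.1455  0.1879] [ 0.4538 -0.1294  0.198 ]
housing 898 [633. -50.] [383.  85.] 86.7 z 0.0683
fence 250 [646. 122.] [42. 97.] 88.8 z 0.0528
lane all 4720 [630. -50.] [179. 499.] 0.0 z 0.0326
pin0.1 190 [639. 101.] [39. 78.] 89.4 z 0.0401
pin0.058 170 [641.  55.] [36. 68.] 89.5 z 0.0395
pin0.022 184 [641.  25.] [36. 71.] 89.0 z 0.0399
pin-0.02 186 [635. -20.] [28. 71.] 86.2 z 0.0398
nose 141 [636. -67.] [69. 60.] 5.8 z 0.0441
chock 300 [459. 214.] [92. 92.] 86.2 z 0.023
grip 71 [456. 209.] [22. 25.] 79.1 z 0.0679
0.004 162 [0.4605 0.2138 0.0063]
0.012 44 [0.4563 0.2091 0.0171]
0.02 103 [0.4563 0.2072 0.0242]
arrow [ 0.4415 -0.1093  0.061 ] 37
```

```bash
cat >> h.py <<'E'
def to(pos,yang,o=None):
    "shift in tool axes (mm) and turn so that TCP=pos, tool y at world angle yang (deg, mod 180)"
    o=o or ctrl.get_obs(); q=o["eef_rot"]; M=R.from_quat([q[1],q[2],q[3],q[0]]).as_matrix()
    a=np.degrees(np.arctan2(M[1,1],M[0,1])); da=(yang-a+90)%180-90
    s=M.T@(np.array(pos)-o["eef_pos"])*1000
    print("shift",np.round(s,1),"turn",round(-np.radians(da),3),"now",np.round(o["eef_pos"],4),"yang",round(a,1),"t",round(float(o["time_s"]),2),"F",np.round(o["wrist_force"],2),"tz",round(M[2,2],4))
E
python3 - <<'E'
from h import *
to([.438,-.146,.255],-4.7)
E
```

```text
shift [-461.6 -567.1  -23.7] turn 1.314 now [0.1911 0.5423 0.2313] yang 70.6 t 1.0 F [ 0.6  -0.92 -0.32] tz -1.0
```

Request:
move_arm:
  series:
    - [[1,-23,-28,-24,0.12],[1,-58,-71,-24,0.24],[1,-83,-102,-24,0.36],[1,-109,-134,-24,0.48],[1,-135,-166,-24,0.6],[1,-160,-197,-24,0.72],[1,-186,-229,-24,0.84],[1,-212,-260,-24,0.96],[1,-237,-291,-24,1.08],[1,-262,-322,-24,1.2]]

```text
time_s: 1.83
eef_pos: [0.3295, 0.1549, 0.2557]
eef_rot: [0.0, 0.698, 0.716, 0.001]
wrist_force: [1.3, -0.0, 0.1]
opening: 1.0
grasp_force: 0.0
```

```bash
python3 - <<'E'
from h import *
to([.438,-.146,.255],-4.7)
E
```

```text
shift [-303.7  100.4    0.8] turn 0.109 now [0.3295 0.1549 0.2557] yang 1.5 t 1.83 F [ 1.28 -0.04  0.07] tz -1.0
```

Request:
move_arm:
  series:
    - [[1,-41,13,1,0.05],[1,-81,27,1,0.11],[1,-121,40,1,0.11],[1,-161,53,1,0.11],[1,-201,66,1,0.11],[1,-241,80,1,0.11],[1,-281,93,1,0.11],[1,-300,98,1,0.11],[1,-300,98,1,0.11],[1,-300,98,1,0.11]]

```text
time_s: 2.67
eef_pos: [0.4368, -0.141, 0.254]
eef_rot: [-0.001, 0.735, 0.678, -0.0]
wrist_force: [0.6, 0.6, -0.2]
opening: 0.997
grasp_force: 0.0
```

```bash
python3 - <<'E'
from h import *
to([.438,-.146,.156],-4.7)
c=cal("wrist"); im,d=camera("wrist"); cv2.imwrite("pics/w1.png",im); w=cloud(d,c)
K,Rm,t=c; print("cam",np.round(-Rm.T@t,3))
Z=w[...,2]
r=outline_of("knob","wrist")
for x in r[:2]: print(x["conf"],np.round(x["bbox"]),np.round(np.nanmedian(w[x["region"]],0),4))
m=(Z>.165)&(Z<.2)&(w[...,0]>.3)&(w[...,1]<-.05); p=w[m]
if len(p)>50:
    A=np.c_[2*p,np.ones(len(p))]; s=np.linalg.lstsq(A,(p**2).sum(1),rcond=None)[0]; print("sphere",len(p),np.round(s[:3],4),np.sqrt(s[3]+s[:3]@s[:3]))
m=(Z>.046)&(Z<.06)&(w[...,1]<-.05)&(w[...,0]<.55); print(cv2.minAreaRect((w[m][:,:2]*1000).astype(np.float32)))
E
```

```text
shift [-4.9  1.7 98. ] turn 0.001 now [ 0.4368 -0.141   0.254 ] yang -4.6 t 2.67 F [ 0.58  0.6  -0.17] tz -1.0
cam [ 0.444 -0.068  0.396]
0.85 [325. 206.  48.  59.] [ 0.4418 -0.1424  0.1862]
sphere 1859 [ 0.4417 -0.1468  0.1743] 0.0176119743330822
((459.9109802246094, -228.16542053222656), (127.09832763671875, 295.1821594238281), 12.417730331420898)
```

View pics/w1.png

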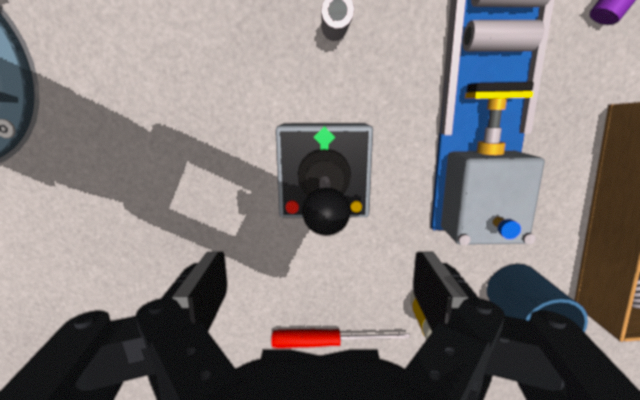

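The wrist picture shows the knob at px (325,212), centred between the fingers, with the arrow straight up at (324,138), so the tool is aligned with the console. A sphere fit puts the knob at (0.4417, −0.1468, 0.174), r 17.6 mm, which matches the description. Descending to grasp.

Request:
move_arm:
  series:
    - [[1,-6,5,0,0],[1,-6,5,25,0],[1,-6,5,60,0],[1,-6,5,90,0],[1,-6,5,102,0],[0.6,-6,5,102,0],[0.4,-6,5,102,0],[0.2,-6,5,102,0],[0,-6,5,102,0],[0,-6,5,102,0]]

```text
time_s: 3.6
eef_pos: [0.4428, -0.1471, 0.1544]
eef_rot: [0.002, 0.734, 0.679, 0.0]
wrist_force: [-0.1, -0.4, 3.3]
opening: 0.386
grasp_force: 59.1
```

```bash
python3 - <<'E'
from h import *
o=ctrl.get_obs(); print(o["opening"],o["grasp_force"],o["torque"]); to([.441,-.147,.152],-4.7)
E
```

```text
0.3864970646873124 59.149702191352844 [-0.00946713  0.11835156  0.04753397]
shift [ 0.  -1.8  2.4] turn 0.004 now [ 0.4428 -0.1471  0.1544] yang -4.4 t 3.6 F [-0.1  -0.36  3.31] tz -1.0
```

Request:
move_arm:
  series:
    - [[0,3,0,0,0],[0,6,0,0.1,0],[0,9,0,0.3,0],[0,12,0,0.6,0],[0,15,0,0.9,0],[0,18,0,1.4,0],[0,21,0,1.9,0],[0,24,0,2.4,0],[0,27,0,3,0],[0,29.7,0,3.7,0]]

```text
time_s: 4.43
eef_pos: [0.4453, -0.1183, 0.1507]
eef_rot: [0.003, 0.734, 0.679, 0.0]
wrist_force: [-0.1, -3.7, 6.3]
opening: 0.394
grasp_force: 59.8
```

Request:
move_arm:
  series:
    - [[0,0,0,0,0],[0,0,0,0,0],[0,1,0,0.3,0],[0,2,0,0.6,0],[0,3,0,0.9,0],[0,4,0,1.2,0],[0,5,0,1.5,0],[0,5.8,0,1.7,0],[0,5.8,0,1.7,0],[0,5.8,0,1.7,0]]

```text
time_s: 5.27
eef_pos: [0.4458, -0.1125, 0.149]
eef_rot: [0.003, 0.734, 0.679, 0.0]
wrist_force: [-0.0, -3.2, 6.1]
opening: 0.388
grasp_force: 60.1
```

```bash
cat >> h.py <<'E'
def look(tag,show=False):
    o=ctrl.get_obs(); to(o["eef_pos"],-4.7,o); 
    print("th",round(float(np.arcsin((o["eef_pos"][1]+.1471)/.12)),3),"tau",np.round(o["torque"],2),"grip",round(float(o["grasp_force"]),1))
    c=cal("top"); im,d=camera("top"); w=cloud(d,c); np.savez(tag+".npz",im=im,d=d)
    if show: cv2.imwrite(f"pics/{tag}.png",cv2.resize(im[130:300,230:420],None,fx=3.5,fy=3.5,interpolation=cv2.INTER_CUBIC))
    # profile of height along lane centre line
    X,Y,Z=w[...,0],w[...,1],w[...,2]; xs=.634+.05*(Y+.05)
    m=(abs(X-xs)<.012)&(Y>-.12)&(Y<.16); y=Y[m]; z=Z[m]; b=np.round(y/.003).astype(int)
    print(" ".join(f"{k*3}:{np.median(z[b==k])*1000:.0f}" for k in np.unique(b)))
E
python3 - <<'E'
from h import *
look("t1")
E
```

```text
shift [0. 0. 0.] turn 0.004 now [ 0.4458 -0.1125  0.149 ] yang -4.5 t 5.27 F [-0.   -3.23  6.09] tz -1.0
th 0.292 tau [-0.82  0.12  0.06] grip 60.1
-120:38 -117:33 -114:36 -111:35 -108:37 -105:32 -102:38 -99:38 -96:36 -93:37 -90:35 -87:33 -84:37 -81:38 -78:36 -75:37 -72:37 -69:22 -66:19 -63:26 -60:39 -57:28 -54:33 -51:34 -48:40 -45:42 -42:37 -39:43 -36:45 -33:47 -30:46 -27:46 -24:45 -21:34 -18:40 -15:43 -12:41 -9:44 -6:44 -3:42 0:42 3:38 6:32 9:33 12:39 15:39 18:39 21:43 24:41 27:42 30:39 33:37 36:29 39:14 42:10 45:33 48:39 51:40 54:40 57:41 60:43 63:41 66:43 69:36 72:31 75:21 78:12 81:15 84:32 87:39 90:39 93:42 96:44 99:42 102:42 105:38 108:37 111:30 114:16 117:24 120:51 123:50 126:53 129:54 132:53 135:53 138:51 141:55 144:45 147:14 150:10 153:-2 156:-0 159:4
```

Request:
move_arm:
  series:
    - [[0,0.7,0,0.2,0],[0,1.4,0,0.4,0],[0,2.1,0,0.7,0],[0,2.8,0,0.9,0],[0,3.5,0,1.1,0],[0,4.2,0,1.4,0],[0,4.9,0,1.6,0],[0,5.6,0,1.9,0],[0,6.3,0,2.1,0],[0,7,0,2.4,0]]

```text
time_s: 6.15
eef_pos: [0.4465, -0.106, 0.1468]
eef_rot: [0.003, 0.734, 0.679, -0.0]
wrist_force: [-0.4, -5.6, 6.6]
opening: 0.394
grasp_force: 60.5
```

Request:
move_arm:
  series:
    - [[0,0.5,0,0.2,0],[0,1,0,0.4,0],[0,1.5,0,0.6,0],[0,2,0,0.8,0],[0,2.5,0,1,0],[0,3,0,1.2,0],[0,3.5,0,1.4,0],[0,4,0,1.6,0],[0,4,0,1.6,0],[0,4,0,1.6,0]]

```text
time_s: 6.98
eef_pos: [0.447, -0.1021, 0.1452]
eef_rot: [0.003, 0.734, 0.679, 0.0]
wrist_force: [0.3, -5.5, 7.4]
opening: 0.393
grasp_force: 60.8
```

```bash
python3 - <<'E'
from h import *
look("t2")
E
```

```text
shift [0. 0. 0.] turn 0.004 now [ 0.447  -0.1021  0.1452] yang -4.5 t 6.98 F [ 0.34 -5.51  7.45] tz -1.0
th 0.384 tau [-1.01  0.02 -0.08] grip 60.8
-117:12 -114:12 -111:34 -108:38 -105:35 -102:35 -99:36 -96:39 -93:36 -90:40 -87:37 -84:40 -81:36 -78:38 -75:35 -72:34 -69:40 -66:35 -63:36 -60:36 -57:38 -54:25 -51:33 -48:27 -45:16 -42:23 -39:39 -36:36 -33:35 -30:40 -27:43 -24:43 -21:43 -18:45 -15:46 -12:43 -9:35 -6:40 -3:39 0:41 3:43 6:44 9:42 12:40 15:39 18:23 21:36 24:36 27:39 30:43 33:43 36:42 39:42 42:41 45:36 48:32 51:33 54:38 57:38 60:41 63:42 66:43 69:40 72:41 75:37 78:33 81:32 84:32 87:39 90:38 93:41 96:44 99:43 102:40 105:42 108:36 111:31 114:14 117:27 120:54 123:52 126:54 129:52 132:53 135:53 138:54 141:52 147:14 150:13 153:2 156:1 159:3
```

Request:
move_arm:
  series:
    - [[0,0.5,0,0.2,0],[0,1,0,0.4,0],[0,1.5,0,0.6,0],[0,2,0,0.8,0],[0,2.5,0,1,0],[0,3,0,1.3,0],[0,3,0,1.3,0],[0,3,0,1.3,0],[0,3,0,1.3,0],[0,3,0,1.3,0]]

```text
time_s: 7.87
eef_pos: [0.4473, -0.0992, 0.144]
eef_rot: [0.003, 0.734, 0.679, 0.0]
wrist_force: [-0.0, -5.9, 7.5]
opening: 0.393
grasp_force: 61.1
```

Request:
move_arm:
  series:
    - [[0,0.5,0,0.2,0],[0,1,0,0.4,0],[0,1.5,0,0.6,0],[0,2,0,0.9,0],[0,2,0,0.9,0],[0,2,0,0.9,0],[0,2,0,0.9,0],[0,2,0,0.9,0],[0,2,0,0.9,0],[0,2,0,0.9,0]]

```text
time_s: 8.7
eef_pos: [0.4476, -0.0978, 0.1434]
eef_rot: [0.004, 0.734, 0.679, -0.0]
wrist_force: [-0.4, -6.6, 8.1]
opening: 0.392
grasp_force: 61.2
```

```bash
python3 - <<'E'
from h import *
look("t3")
E
```

```text
shift [0. 0. 0.] turn 0.004 now [ 0.4476 -0.0978  0.1434] yang -4.5 t 8.7 F [-0.44 -6.59  8.12] tz -1.0
th 0.424 tau [-1.35  0.18 -0.13] grip 61.2
-120:7 -117:11 -114:15 -111:11 -108:34 -105:34 -102:37 -99:38 -96:36 -93:39 -90:37 -87:37 -84:36 -81:36 -78:37 -75:38 -72:35 -69:40 -66:35 -63:36 -60:35 -57:36 -54:35 -51:23 -48:24 -45:38 -42:23 -39:25 -36:38 -33:38 -30:39 -27:38 -24:48 -21:47 -18:44 -15:46 -12:47 -9:33 -6:35 -3:37 0:42 3:41 6:43 9:40 12:42 15:39 18:35 21:25 24:36 27:40 30:42 33:43 36:41 39:44 42:40 45:39 48:35 51:28 54:38 57:39 60:40 63:40 66:44 69:42 72:39 75:39 78:36 81:30 84:32 87:39 90:42 93:42 96:41 99:43 102:42 105:41 108:36 111:32 114:7 117:26 120:52 123:53 126:50 129:53 132:53 135:53 138:51 141:53 147:13 150:12 153:2 156:0 159:4
```

Request:
move_arm:
  series:
    - [[0,0.5,0,0.2,0],[0,1,0,0.4,0],[0,1.5,0,0.7,0],[0,2,0,0.9,0],[0,2,0,0.9,0],[0,2,0,0.9,0],[0,2,0,0.9,0],[0,2,0,0.9,0],[0,2,0,0.9,0],[0,2,0,0.9,0]]

```text
time_s: 9.58
eef_pos: [0.4478, -0.0955, 0.1424]
eef_rot: [0.004, 0.734, 0.679, 0.0]
wrist_force: [-1.2, -5.9, 7.3]
opening: 0.389
grasp_force: 61.2
```

Request:
move_arm:
  series:
    - [[0,0.5,0,0.2,0],[0,1,0,0.4,0],[0,1.5,0,0.7,0],[0,2,0,0.9,0],[0,2,0,0.9,0],[0,2,0,0.9,0],[0,2,0,0.9,0],[0,2,0,0.9,0],[0,2,0,0.9,0],[0,2,0,0.9,0]]

```text
time_s: 10.42
eef_pos: [0.4479, -0.0937, 0.1415]
eef_rot: [0.004, 0.734, 0.679, -0.0]
wrist_force: [-0.8, -7.4, 7.3]
opening: 0.392
grasp_force: 61.4
```

Request:
move_arm:
  series:
    - [[0,0.5,0,0.2,0],[0,1,0,0.5,0],[0,1.5,0,0.7,0],[0,2,0,1,0],[0,2,0,1,0],[0,2,0,1,0],[0,2,0,1,0],[0,2,0,1,0],[0,2,0,1,0],[0,2,0,1,0]]

```text
time_s: 11.25
eef_pos: [0.4482, -0.0923, 0.1408]
eef_rot: [0.004, 0.734, 0.679, -0.0]
wrist_force: [-1.7, -9.6, 9.5]
opening: 0.39
grasp_force: 61.5
```

```bash
python3 - <<'E'
from h import *
look("t4",True)
E
```

```text
shift [0. 0. 0.] turn 0.004 now [ 0.4482 -0.0923  0.1408] yang -4.5 t 11.25 F [-1.69 -9.62  9.52] tz -1.0
th 0.475 tau [-1.7   0.31 -0.14] grip 61.5
-120:8 -117:13 -114:13 -111:13 -108:12 -105:13 -102:36 -99:36 -96:35 -93:36 -90:34 -87:36 -84:35 -81:37 -78:33 -75:35 -72:36 -69:35 -66:35 -63:37 -60:36 -57:37 -54:32 -51:38 -48:38 -45:26 -42:26 -39:25 -36:26 -33:24 -30:38 -27:36 -24:38 -21:40 -18:47 -15:45 -12:45 -9:45 -6:44 -3:32 0:32 3:38 6:41 9:39 12:42 15:41 18:43 21:38 24:34 27:31 30:37 33:41 36:42 39:40 42:42 45:42 48:41 51:38 54:35 57:30 60:36 63:41 66:41 69:42 72:42 75:40 78:41 81:40 84:34 87:33 90:35 93:38 96:41 99:43 102:43 105:42 108:40 111:42 114:37 117:38 120:52 123:52 126:56 129:52 132:52 135:52 138:49 141:52 147:11 150:13 153:1 156:-0 159:3
```

View pics/t4.png

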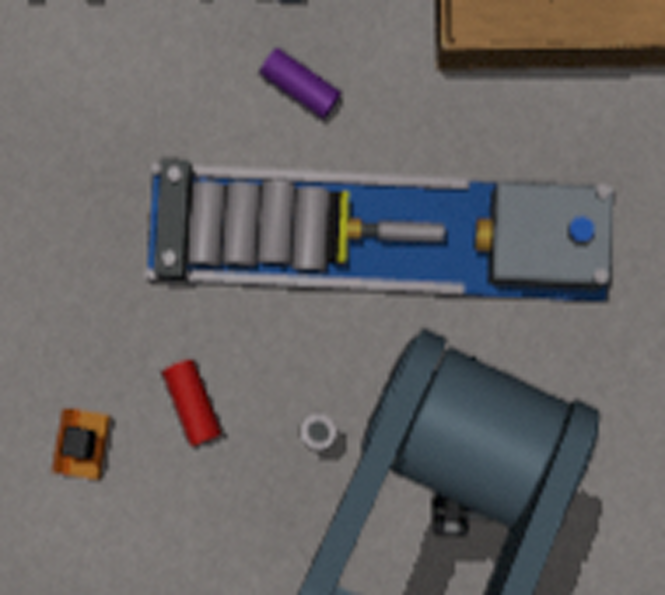

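The top view shows the row closed against the fence, with the nose touching pin 4 (crop px 335,228) and pin 1 at the fence (205,222). The force knee is at about 0.455 rad, so I'll press on a little and hold.

Request:
move_arm:
  series:
    - [[0,0.5,0,0.3,0],[0,1,0,0.5,0],[0,1.5,0,0.8,0],[0,2,0,1,0],[0,2.5,0,1.3,0],[0,3,0,1.5,0],[0,3.5,0,1.8,0],[0,3.5,0,1.8,0],[0,3.5,0,1.8,0],[0,3.5,0,1.8,0]]

```text
time_s: 12.13
eef_pos: [0.4489, -0.0893, 0.1394]
eef_rot: [0.005, 0.734, 0.679, -0.0]
wrist_force: [-2.1, -10.6, 10.2]
opening: 0.391
grasp_force: 62.0
```

Request:
move_arm:
  series:
    - [[0,0,0,0,0],[0,0,0,0,0],[0,0,0,0,0],[0,0,0,0,0],[0,0,0,0,0],[0,0,0,0,0],[0,0,0,0,0],[0,0,0,0,0],[0,0,0,0,0],[0,0,0,0,0]]

```text
time_s: 12.97
eef_pos: [0.4489, -0.0894, 0.1394]
eef_rot: [0.005, 0.734, 0.679, -0.0]
wrist_force: [-2.4, -10.5, 10.2]
opening: 0.389
grasp_force: 62.0
```

Request:
move_arm:
  series:
    - [[0,0,0,0,0],[0,0,0,0,0],[0,0,0,0,0],[0,0,0,0,0],[0,0,0,0,0],[0,0,0,0,0],[0,0,0,0,0],[0,0,0,0,0],[0,0,0,0,0],[0,0,0,0,0]]

```text
time_s: 13.8
eef_pos: [0.4489, -0.0894, 0.1394]
eef_rot: [0.005, 0.734, 0.679, -0.0]
wrist_force: [-1.5, -11.3, 9.9]
opening: 0.389
grasp_force: 62.0
```

Request:
move_arm:
  series:
    - [[0,0.4,0,0.2,0],[0,0.9,0,0.5,0],[0,0.9,0,0.5,0],[0,0.9,0,0.5,0],[0,0.9,0,0.5,0],[0,0.9,0,0.5,0],[0,0.9,0,0.5,0],[0,0.9,0,0.5,0],[0,0.9,0,0.5,0],[0,0.9,0,0.5,0]]

```text
time_s: 14.63
eef_pos: [0.449, -0.0886, 0.139]
eef_rot: [0.005, 0.734, 0.679, -0.0]
wrist_force: [-2.2, -11.1, 11.4]
opening: 0.398
grasp_force: 62.1
```

Request:
move_arm:
  series:
    - [[0,0,0,0,0],[0,0,0,0,0],[0,0,0,0,0],[0,0,0,0,0],[0,0,0,0,0],[0,0,0,0,0],[0,0,0,0,0],[0,0,0,0,0],[0,0,0,0,0],[0,0,0,0,0]]

```text
time_s: 15.47
eef_pos: [0.449, -0.0886, 0.139]
eef_rot: [0.005, 0.734, 0.679, -0.0]
wrist_force: [-1.7, -12.0, 9.9]
opening: 0.392
grasp_force: 62.1
```

```bash
python3 - <<'E'
from h import *
look("t5")
E
```

```text
shift [0. 0. 0.] turn 0.004 now [ 0.449  -0.0886  0.139 ] yang -4.5 t 15.47 F [ -1.65 -12.05   9.86] tz -0.9999
th 0.509 tau [-2.09  0.32 -0.21] grip 62.1
-120:8 -117:13 -114:11 -111:10 -108:13 -105:15 -102:13 -99:35 -96:38 -93:38 -90:36 -87:37 -84:38 -81:38 -78:38 -75:36 -72:39 -69:34 -66:37 -63:37 -60:39 -57:40 -54:34 -51:36 -48:35 -45:34 -42:22 -39:26 -36:33 -33:25 -30:34 -27:38 -24:39 -21:38 -18:45 -15:46 -12:47 -9:43 -6:45 -3:41 0:33 3:40 6:42 9:41 12:42 15:42 18:40 21:39 24:37 27:32 30:36 33:41 36:41 39:42 42:43 45:42 48:41 51:37 54:35 57:28 60:36 63:39 66:40 69:43 72:44 75:43 78:39 81:40 84:37 87:29 90:36 93:38 96:40 99:43 102:45 105:44 108:41 111:38 114:37 117:35 120:54 123:54 126:53 129:53 132:52 135:53 138:54 141:53 147:15 150:10 153:5 156:-1 159:-0
```

The rod advanced while the nose stayed put, so the spring is compressed; I estimate 6–9 N, held for over 3 s. Guiding the stick back slowly.

Request:
move_arm:
  series:
    - [[0,-2.3,0,-0.8,0],[0,-4.4,0,-2,0],[0,-6.5,0,-3.2,0],[0,-8.6,0,-4.3,0],[0,-10.8,0,-5.3,0],[0,-14.1,0,-6.8,0],[0,-17.4,0,-8.2,0],[0,-20.8,0,-9.4,0],[0,-25.3,0,-11,0],[0,-29.9,0,-12.4,0]]

```text
time_s: 16.35
eef_pos: [0.4446, -0.1139, 0.149]
eef_rot: [-0.0, 0.734, 0.679, 0.001]
wrist_force: [1.9, 4.0, 8.5]
opening: 0.393
grasp_force: 61.5
```

Request:
move_arm:
  series:
    - [[0,-4.6,0,-1.1,0],[0,-9.3,0,-2.1,0],[0,-14.1,0,-3,0],[0,-18.8,0,-3.6,0],[0,-23.6,0,-4,0],[0,-28.4,0,-4.3,0],[0,-32,0,-4.3,0],[0,-32,0,-4.3,0],[0.2,-32,0,-4.3,0],[0.8,-32,0,-4.3,0]]

```text
time_s: 17.18
eef_pos: [0.4409, -0.1465, 0.1518]
eef_rot: [-0.0, 0.734, 0.679, -0.001]
wrist_force: [-0.8, -0.1, -0.2]
opening: 0.521
grasp_force: 0.0
```

Request:
move_arm:
  series:
    - [[1,0,0,0,0],[1,0,0,0,0],[1,0,0,0,0],[1,0,0,-15,0],[1,0,0,-40,0],[1,0,0,-70,0],[1,0,0,-100,0],[1,0,0,-100,0],[1,0,0,-100,0],[1,0,0,-100,0]]

```text
time_s: 18.02
eef_pos: [0.4411, -0.1463, 0.2517]
eef_rot: [-0.0, 0.734, 0.679, -0.0]
wrist_force: [0.0, 0.5, 0.5]
opening: 0.999
grasp_force: 0.0
```

```bash
python3 - <<'E'
from h import *
look("t6")
c=cal("wrist"); im,d=camera("wrist"); cv2.imwrite("pics/w2.png",im); w=cloud(d,c); Z=w[...,2]
m=(Z>.165)&(Z<.2)&(w[...,0]>.3)&(w[...,1]<-.05); p=w[m]
A=np.c_[2*p,np.ones(len(p))]; s=np.linalg.lstsq(A,(p**2).sum(1),rcond=None)[0]; print("sphere",len(p),np.round(s[:3],4))
# lane features from wrist
X,Y=w[...,0],w[...,1]
for lo,hi,nm in((.046,.06,"fence"),):
    m=(Z>lo)&(Z<hi)&(X>.56)&(Y>.05); print(nm,m.sum())
to([.458,.13,.255],-20)
E
```

```text
shift [0. 0. 0.] turn 0.004 now [ 0.4411 -0.1463  0.2517] yang -4.5 t 18.02 F [0.02 0.51 0.54] tz -1.0
th 0.007 tau [ 0.05  0.04 -0.04] grip 0.0
-120:38 -117:33 -114:35 -111:27 -108:30 -105:23 -102:24 -99:25 -96:27 -93:44 -90:38 -87:37 -84:38 -81:46 -78:46 -75:46 -72:46 -69:45 -66:17 -63:15 -60:12 -57:16 -54:13 -51:14 -48:13 -45:10 -42:14 -39:13 -36:13 -33:14 -30:13 -27:13 -24:16 -21:12 -18:13 -15:15 -12:13 -9:11 -6:13 -3:14 0:34 3:41 6:41 9:42 12:42 15:43 18:40 21:41 24:36 27:30 30:37 33:38 36:42 39:41 42:40 45:40 48:40 51:43 54:38 57:29 60:37 63:41 66:41 69:43 72:43 75:43 78:41 81:40 84:37 87:28 90:36 93:40 96:42 99:41 102:44 105:42 108:41 111:40 114:37 117:38 120:53 123:53 126:51 129:51 132:51 135:52 138:53 141:52 147:11 150:13 153:5 156:1 159:5
sphere 1918 [ 0.4417 -0.1469  0.1742]
fence 0
shift [276.5  -4.2  -3.9] turn 0.271 now [ 0.4406 -0.1459  0.2507] yang -4.5 t 18.12 F [ 0.32 -0.29 -0.18] tz -1.0
```

Request:
move_arm:
  series:
    - [[1,20,0,-4,0.02],[1,60,-1,-4,0.04],[1,100,-2,-4,0.06],[1,140,-3,-4,0.08],[1,180,-4,-4,0.08],[1,220,-5,-4,0.08],[1,260,-5,-4,0.08],[1,276,-5,-4,0.08],[1,276,-5,-4,0.08],[1,276,-5,-4,0.08]]

```text
time_s: 18.95
eef_pos: [0.4571, 0.1297, 0.2549]
eef_rot: [-0.001, 0.76, 0.65, -0.001]
wrist_force: [-0.7, 0.1, 0.2]
opening: 1.003
grasp_force: 0.0
```

```bash
python3 - <<'E'
from h import *
c=cal("wrist"); im,d=camera("wrist"); cv2.imwrite("pics/w3.png",im); w=cloud(d,c); np.savez("w3.npz",im=im,w=w,d=d)
to([.458,.13,.255],-9)
X,Y,Z=w[...,0],w[...,1],w[...,2]
def rect(m,nm):
    m=cv2.morphologyEx(m.astype(np.uint8),cv2.MORPH_OPEN,np.ones((3,3)))>0
    p=(w[m][:,:2]*1000).astype(np.float32); r=cv2.minAreaRect(p); print(nm,len(p),np.round(r[0],1),np.round(r[1],1),round(r[2],1),"mean",np.round(p.mean(0),1),"z",round(float(np.median(w[m][:,2])),4))
for n in("chock","pin4"):
  for r in outline_of(n,"wrist")[:5]: print(n,round(r["conf"],2),np.round(r["bbox"]),np.round(np.nanmedian(w[r["region"]],0),3))
ck=(X>.41)&(X<.51)&(Y>.165)&(Y<.26)
rect(ck&(Z>.06),"grip"); rect(ck&(Z>.004)&(Z<.06),"wedge"); rect(ck&(Z>.0235)&(Z<.029),"flat")
ln=(X>.55)&(X<.72)
rect(ln&(Y>.1)&(Y<.17)&(Z>.047)&(Z<.058),"fence")
for y0 in(103,73,43,13): rect(ln&(abs(Y*1000-y0)<14)&(Z>.037)&(Z<.046),f"pin{y0}")
rect(ln&(Y<-.03)&(Z>.064)&(Z<.073),"housing")
E
```

```text
shift [1.2 0.5 0.1] turn -0.0 now [0.4573 0.1289 0.2551] yang -9.0 t 19.0 F [ 0.49  0.4  -0.44] tz -1.0
chock 0.96 [310.  89.  50.  40.] [0.461 0.213 0.021]
chock 0.35 [479. 235.  66.  23.] [0.637 0.018 0.038]
pin4 0.86 [482. 234.  63.  26.] [0.635 0.019 0.038]
pin4 0.83 [484. 210.  70.  31.] [0.643 0.047 0.038]
pin4 0.81 [351. 169.  58.  50.] [0.494 0.12  0.026]
pin4 0.76 [581. 208.  63.  60.] [0.767 0.025 0.025]
pin4 0.68 [486. 163.  69.  26.] [0.643 0.104 0.039]
grip 595 [459.9 209.4] [21.7 25. ] 81.1 mean [460.2 209.7] z 0.0665
wedge 1258 [460.6 213. ] [40.8 56.1] 79.4 mean [461.2 213.6] z 0.0205
flat 0 [0. 0.] [0. 0.] 0.0 mean [nan nan] z nan
fence 2180 [650.1 130.4] [ 25.3 100.3] 86.3 mean [649.  131.1] z 0.0507
pin103 958 [646.5 103.2] [19.  70.4] 85.9 mean [646.3 103.7] z 0.0396
pin73 911 [645.6  73.3] [19.3 70.6] 86.0 mean [645.2  73.7] z 0.0396
pin43 834 [646.7  43.2] [19.2 70.6] 86.0 mean [646.3  43.6] z 0.0397
pin13 788 [640.2  13.8] [20.  70.3] 87.1 mean [639.7  14.3] z 0.0396
housing 604 [ 651.2 -198.3] [38.3 45. ] 69.9 mean [ 649.2 -197.8] z 0.067<stdin>:7: RuntimeWarning: Mean of empty slice.
  ret = um.true_divide(
  return _methods._mean(a, axis=axis, dtype=dtype,
  ret = ret.dtype.type(ret / rcount)
```

View pics/w3.png

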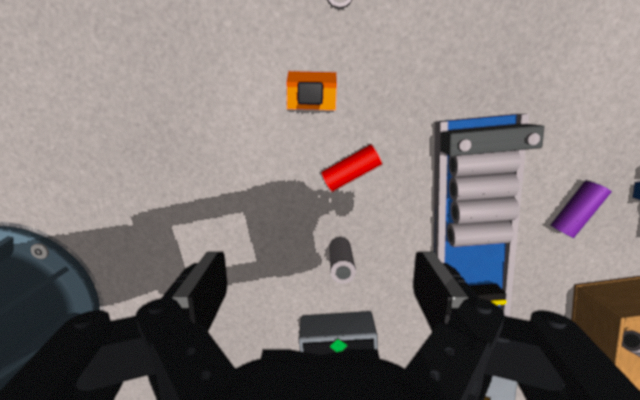

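The wrist picture shows the chock at px (311,92). The dark sloping band is on its far (+y) side and the grip sits toward −y, so the slope already faces the fence. The row is closed against the fence, with pin 4 at (483,234). Going to grasp the chock.

Request:
move_arm:
  series:
    - [[1,35,-4,10,0.01],[1,70,-9,30,0.01],[1,79.5,-10,65,0.01],[1,79.5,-10,105,0.01],[1,79.5,-10,145,0.01],[1,79.5,-10,180,0.01],[1,79.5,-10,205,0.01],[1,79.5,-10,223,0.01],[1,79.5,-10,223,0.01],[1,79.5,-10,223,0.01]]

```text
time_s: 19.93
eef_pos: [0.4601, 0.2079, 0.0326]
eef_rot: [-0.001, 0.765, 0.645, -0.001]
wrist_force: [0.4, -0.4, 0.5]
opening: 1.002
grasp_force: 0.0
```

Request:
move_arm:
  series:
    - [[0.7,0,0,0,0],[0.5,0,0,0,0],[0.3,0,0,0,0],[0,0,0,0,0],[0,0,0,0,0],[0,0,0,0,0],[0,0,0,0,0],[0,0,0,0,0],[0,0,0,0,0],[0,0,0,0,0]]

```text
time_s: 20.77
eef_pos: [0.4613, 0.2094, 0.0343]
eef_rot: [0.0, 0.764, 0.645, 0.001]
wrist_force: [-0.9, -1.3, 6.1]
opening: 0.297
grasp_force: 60.2
```

Request:
move_arm:
  series:
    - [[0,0,0,-10,0],[0,0,0,-35,0],[0,0,0,-65,0],[0,-10,10,-86,0],[0,-35,37,-86,-0.03],[0,-60,64,-86,-0.06],[0,-85,90,-86,-0.09],[0,-110,116,-86,-0.108],[0,-135,142,-86,-0.108],[0,-160,168,-86,-0.108]]

```text
time_s: 21.6
eef_pos: [0.5998, 0.022, 0.1194]
eef_rot: [-0.0, 0.728, 0.686, -0.0]
wrist_force: [0.2, -0.3, -2.3]
opening: 0.293
grasp_force: 59.5
```

```bash
python3 - <<'E'
from h import *
o=ctrl.get_obs();print(o["opening"],o["grasp_force"]); to([.6405,-.032,.12],-3.5)
E
```

```text
0.29349452808690135 59.46310579776764
shift [-51.4  43.8  -0.6] turn 0.001 now [0.5998 0.022  0.1194] yang -3.4 t 21.6 F [ 0.25 -0.25 -2.28] tz -1.0
```

Request:
move_arm:
  series:
    - [[0,-15,12,0,0],[0,-32,27,0,0],[0,-48,41,0,0],[0,-48,41,0,0],[0,-48,41,15,0],[0,-48,41,30,0],[0,-48,41,45,0],[0,-48,41,50,0],[0,-48,41,50,0],[0,-48,41,50,0]]

```text
time_s: 22.43
eef_pos: [0.6373, -0.0266, 0.0695]
eef_rot: [-0.0, 0.728, 0.686, -0.0]
wrist_force: [-0.7, 0.0, -1.4]
opening: 0.294
grasp_force: 59.7
```

```bash
python3 - <<'E'
from h import *
c=cal("wrist"); im,d=camera("wrist"); cv2.imwrite("pics/w4.png",im); w=cloud(d,c)
to([.6405,-.032,.046],-3.5)
X,Y,Z=w[...,0],w[...,1],w[...,2]
def rect(m,nm):
    m=cv2.morphologyEx(m.astype(np.uint8),cv2.MORPH_OPEN,np.ones((3,3)))>0
    p=(w[m][:,:2]*1000).astype(np.float32)
    if len(p)<20: print(nm,len(p)); return
    r=cv2.minAreaRect(p); print(nm,len(p),np.round(r[0],1),np.round(r[1],1),round(r[2],1),"z",round(float(np.median(w[m][:,2])),4))
ln=(X>.55)&(X<.72)
for y0 in(103,73,43,13): rect(ln&(abs(Y*1000-y0)<14)&(Z>.038)&(Z<.046),f"pin{y0}")
rect(ln&(Y>.1)&(Y<.17)&(Z>.047)&(Z<.058),"fence")
h=cv2.cvtColor(im,cv2.COLOR_BGR2HSV); m=(h[...,0]>5)&(h[...,0]<20)&(h[...,1]>170)&ln&(Y<.05)&(Y>-.07)
rect(m,"orange"); q=w[m]; print(np.round(np.nanpercentile(q,[2,50,98],axis=0),4))
E
```

```text
shift [-5.   2.8 24.2] turn 0.001 now [ 0.6379 -0.0268  0.0702] yang -3.4 t 22.48 F [ 0.69  0.81 -1.86] tz -1.0
pin103 0
pin73 4477 [646.4  73.2] [17.4 70.1] 85.2 z 0.04
pin43 3869 [647.2  42.5] [17.1 69.8] 86.5 z 0.04
pin13 3403 [641.   13.1] [16.8 69.9] 85.7 z 0.04
fence 0
orange 4907 [638.8 -15.9] [28.7 55.8] 87.0 z 0.0531
[[ 0.6123 -0.0273  0.0382]
 [ 0.6391 -0.0108  0.0532]
 [ 0.6656 -0.0018  0.0648]]
```

View pics/w4.png

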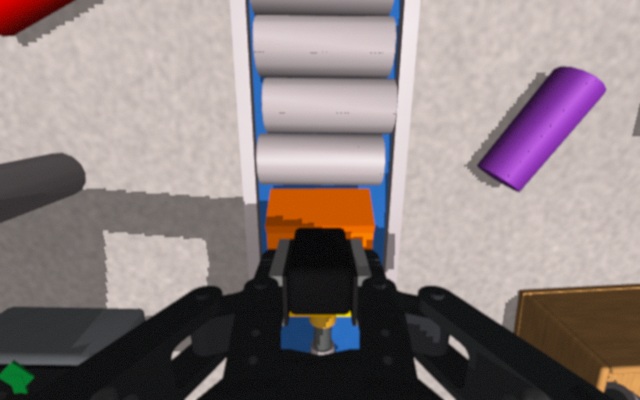

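The chock is held square between the rails: orange at px (320,215), pin 4 at (320,160), rails either side. I'll back off 7 mm, lower to the floor, then slide forward.

Request:
move_arm:
  series:
    - [[0,-7,2,0,0],[0,-7,2,0,0],[0,-7,2,6,0],[0,-7,2,11,0],[0,-7,2,15,0],[0,-7,2,18,0],[0,-7,2,20,0],[0,-7,2,22,0],[0,-7,2,22,0],[0,-7,2,22,0]]

```text
time_s: 23.32
eef_pos: [0.6391, -0.0341, 0.0472]
eef_rot: [-0.0, 0.728, 0.686, -0.0]
wrist_force: [-0.3, -0.4, -2.0]
opening: 0.299
grasp_force: 59.7
```

Request:
move_arm:
  series:
    - [[0,0,0,0.4,0],[0,0,0,0.8,0],[0,0,0,1.2,0],[0,0,0,1.6,0],[0,0,0,2,0],[0,0,0,2,0],[0,0,0,2,0],[0,0,0,2,0],[0,0,0,2,0],[0,0,0,2,0]]

```text
time_s: 24.15
eef_pos: [0.6393, -0.0342, 0.0464]
eef_rot: [0.0, 0.728, 0.686, 0.0]
wrist_force: [-3.5, 0.8, 4.7]
opening: 0.293
grasp_force: 60.7
```

Request:
move_arm:
  series:
    - [[0,0,0,-0.8,0],[0,1,0,-0.8,0],[0,2,0,-0.8,0],[0,3.5,0,-0.8,0],[0,5,0,-0.8,0],[0,6.5,0,-0.8,0],[0,8,0,-0.8,0],[0,9.5,0,-0.8,0],[0,10,0,-0.8,0],[0,10,0,-0.8,0]]

```text
time_s: 24.98
eef_pos: [0.64, -0.0239, 0.0463]
eef_rot: [0.0, 0.728, 0.686, 0.0]
wrist_force: [0.9, -1.0, 3.1]
opening: 0.298
grasp_force: 60.3
```

Request:
move_arm:
  series:
    - [[0,0.4,0,0,0],[0,0.8,0,0,0],[0,1.2,0,0,0],[0,1.6,0,0,0],[0,2,0,0,0],[0,2,0,0,0],[0,2,0,0,0],[0,2,0,0,0],[0,2,0,0,0],[0,2,0,0,0]]

```text
time_s: 25.82
eef_pos: [0.6401, -0.0225, 0.0464]
eef_rot: [0.0, 0.728, 0.686, 0.0]
wrist_force: [0.2, -4.4, 5.6]
opening: 0.299
grasp_force: 60.5
```

```bash
cat > ck.py <<'E'
from h import *
c=cal("wrist"); im,d=camera("wrist"); cv2.imwrite("pics/w5.png",im); w=cloud(d,c)
to([.64,-.0205,.046],-3.5)
X,Y,Z=w[...,0],w[...,1],w[...,2]
def rect(m,nm):
    m=cv2.morphologyEx(m.astype(np.uint8),cv2.MORPH_OPEN,np.ones((3,3)))>0
    p=(w[m][:,:2]*1000).astype(np.float32)
    if len(p)<20: print(nm,len(p)); return
    r=cv2.minAreaRect(p); print(nm,len(p),np.round(r[0],1),np.round(r[1],1),round(r[2],1),"z",round(float(np.median(w[m][:,2])),4))
ln=(X>.55)&(X<.72)
for y0 in(103,73,43,13): rect(ln&(abs(Y*1000-y0)<14)&(Z>.038)&(Z<.046),f"pin{y0}")
h=cv2.cvtColor(im,cv2.COLOR_BGR2HSV); m=(h[...,0]>5)&(h[...,0]<20)&(h[...,1]>170)&ln&(Y<.05)&(Y>-.09)
rect(m,"orange"); q=w[m]; q=q[~np.isnan(q[:,0])]; print(np.round(np.percentile(q,[2,50,98],axis=0),4))
# slope: z vs y in central strip
s=q[abs(q[:,0]-.64)<.02]; 
for z0 in(.015,.02,.025,.03,.035): 
    k=abs(s[:,2]-z0)<.0015; print(z0,k.sum(),round(float(np.median(s[k,1])),4) if k.any() else None)
E
python3 ck.py
```

```text
shift [ 2.  -0.2  0.3] turn 0.001 now [ 0.64   -0.0225  0.0463] yang -3.4 t 25.87 F [ 0.98 -5.63  5.2 ] tz -1.0
pin103 0
pin73 5907 [646.3  72.5] [16.9 69.9] 85.7 z 0.04
pin43 5044 [647.4  42.4] [16.7 70. ] 84.8 z 0.04
pin13 4328 [641.1  13.4] [16.9 70. ] 85.3 z 0.04
orange 3361 [641.5 -14.6] [22.9 55.6] 86.4 z 0.0329
[[ 0.6149 -0.0235  0.0248]
 [ 0.6415 -0.0092  0.0329]
 [ 0.6684 -0.0031  0.0489]]
0.015 0 None
0.02 0 None
0.025 221 -0.004
0.03 385 -0.0067
0.035 625 -0.0103
```

Contact is felt (about 5 N), and the slope profile matches a pin touching at lane-floor height within 0.5 mm. Easing off, releasing and lifting.

Request:
move_arm:
  series:
    - [[0,-0.8,0,-0.5,0],[0,-0.8,0,-0.5,0],[0.35,-0.8,0,-0.5,0],[0.45,-0.8,0,-0.5,0],[0.6,-0.8,0,-0.5,0],[0.8,-0.8,0,-0.5,0],[1,-0.8,0,-0.5,0],[1,-0.8,0,-0.5,0],[1,-0.8,0,-0.5,0],[1,-0.8,0,-0.5,0]]

```text
time_s: 26.7
eef_pos: [0.6398, -0.0229, 0.0466]
eef_rot: [-0.0, 0.728, 0.686, 0.0]
wrist_force: [-0.1, 0.3, 0.6]
opening: 1.004
grasp_force: 0.0
```

Request:
move_arm:
  series:
    - [[1,0,0,-5,0],[1,0,0,-20,0],[1,0,0,-40,0],[1,0,0,-65,0],[1,0,0,-90,0],[1,0,0,-110,0],[1,-15,0,-120,0],[1,-30,0,-120,0],[1,-30,0,-120,0],[1,-30,0,-120,0]]

```text
time_s: 27.53
eef_pos: [0.637, -0.0544, 0.165]
eef_rot: [-0.001, 0.729, 0.685, -0.001]
wrist_force: [0.2, 0.4, 0.8]
opening: 0.999
grasp_force: 0.0
```

```bash
python3 ck.py; python3 - <<'E'
from h import *
w=cloud(camera("wrist")[1],cal("wrist")); X,Y,Z=w[...,0],w[...,1],w[...,2]
m=(X>.6)&(X<.68)&(Y>-.05)&(Y<0)&(Z>.062); p=(w[m][:,:2]*1000).astype(np.float32); print("grip",cv2.minAreaRect(p),np.median(w[m][:,2]))
m=(X>.55)&(X<.72)&(abs(Y-.103)<.014)&(Z>.038)&(Z<.046); print("pin1",cv2.minAreaRect((w[m][:,:2]*1000).astype(np.float32)))
E
```

```text
shift [ 33.2   1.5 118.6] turn -0.001 now [ 0.6368 -0.0536  0.1646] yang -3.5 t 27.58 F [ 0.12  0.18 -0.55] tz -1.0
pin103 0
pin73 1898 [646.2  72.9] [15.7 70. ] 86.8 z 0.04
pin43 1723 [647.4  42.4] [16.4 69.8] 87.3 z 0.04
pin13 1592 [640.8  13.6] [16.4 69.6] 86.4 z 0.0399
orange 1828 [640.7 -21.1] [36.4 54.7] 86.4 z 0.0329
[[ 0.6142 -0.0386  0.0233]
 [ 0.6417 -0.013   0.0329]
 [ 0.6673 -0.0027  0.0763]]
0.015 0 None
0.02 1 -0.0041
0.025 101 -0.0037
0.03 117 -0.0068
0.035 257 -0.0114
grip ((640.0164794921875, -30.227205276489258), (39.253021240234375, 79.9928207397461), 89.94889068603516) 0.24684187903869287
pin1 ((0.0, 0.0), (0.0, 0.0), 0.0)
```

View pics/w5.png

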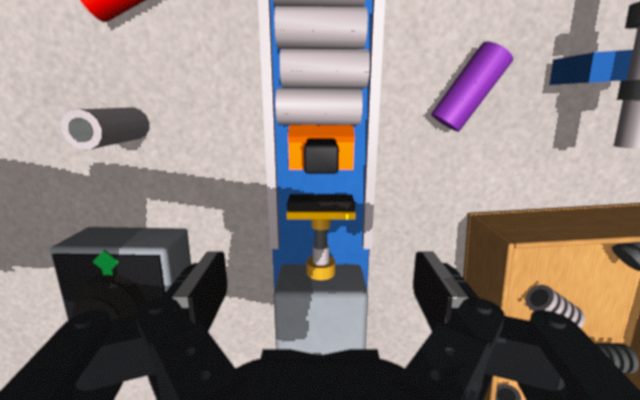

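The chock stands square behind pin 4 at px (321,150) with its slope against the pin, the row is closed and nothing else has moved. Handing in.

```bash
python3 -c "
from bench import order; print(order.hand_in())"
```

```text
the job is handed in; nothing more can be done
None
```

I pressed the row against the fence at an estimated 6–9 N for over 3 s and let the stick return to centre. The chock stands square behind pin 4 with its slope touching it, and the job is handed in at about 28 s; no verdict was returned.

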